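Set out a mug for gold lining

ROBOT

A 6-joint arm with a two-finger parallel gripper is mounted at the origin on a cart in front of the work surface, level with it; the furniture and walls round the work are solid. World frame = base frame: x ahead of the robot, y to its left, z up, the work surface at z = 0. Lengths are in m, angles in rad, forces in N, time in s.
With the tool pointing down it reaches from about 0.225 to 0.875 m from the base axis. Payload 3.4 kg.
Tool frame: the origin (TCP) lies midway between the tips of the shut fingers; the grasp point (between the pads) lies 19 mm behind it (manip.pinch_z is the distance from the TCP to the grasp point, in m); z points along the fingers, y is the line along which they close (so a half turn about z gives the same grasp; the last joint's range is limited). The gripper opens to 85 mm and grips with 20 to 120 N. Pads are 22 mm wide; open, the fingers measure 114 mm over their backs; the gripper's body (76 mm by 85 mm) begins 54 mm behind the grasp point. The pads swing forward as they close: fully open they stand 13 mm farther back than shut.
Start: joints at [-1.467, 0.276, 1.505, -0, 1.361, -0.121], TCP at [0.128, -0.561, 0.231] pointing down, gripper open.
Joint ranges: [-2.89, 2.89], [-0.75, 2.08], [0.22, 2.7], [-1.18, 4.32], [0.11, 2.71], [-2.7, 2.7]. Speed limits (rad/s): [2.57, 2.57, 3.14, 3.14, 3.14, 3.14].

INTERFACE

Orientations are given as a unit quaternion [w, x, y, z].
In Python, from rig import manip gives the robot as it stands.
- The arm moves only by the tool carry_out, never from a script. Its arguments are lists of equal length, an entry for each row: "delta_pos": the shift along the tool's x, y, z scaled (see below), a list of three; "turn": the turn, a rotation vector about the tool's x, y, z scaled (see below), a list of three; "claw": the closure, from -1 (fully open) to 1 (shut). A call has 1 to 12 rows; each row is the pose to reach, as a shift and turn from the pose commanded when the call began, along the tool's axes at that moment; what a row does not reach only later rows make up. The controller multiplies each number of a shift by 400 mm and each number of a turn by 30 degrees. A row lasts 1/10 s, in which the tool goes at most 50 mm and 8.59 degrees, less where a joint would pass 70% of its speed; a pose out of reach is approached as far as the arm can. A call with a number of a shift or a turn outside -1 to 1 is refused whole. A call with a gripper value outside its range is refused whole. The fingers move at their own pace and stop on an object; "force" is the grip in N (left out, the last holds). Time passes only in rows, so rows that repeat a pose let the fingers close. It gives the time, the measured TCP pose, the force, the opening and the grip force at its end, in the units of the state.
- manip.get_state(): the state, without advancing time (a new reading comes with each control period).
- manip.get_image(name): name is "side" or "top"; returns a dict with "image" (384x512x3 uint8, red, green, blue), "z_map" (384x512 float32, m along the optical axis (not along the pixel's ray), 0 where there is no reading), "fx", "fy", "cx", "cy" (pixels), "k1" (the pictures are not rectified: a ray, as slopes to the right and down, at radius r is drawn at 1 + k1 r^2 times it, then the intrinsics apply), "world_to_cam" (4x4, takes a point from world to camera coordinates). Camera axes: x right, y down, z forward; pixel columns grow to the right and rows downward; lengths in m; the calibration is good to about 2 mm. A picture is of the moment at which its call begins.
- manip.sign_off(): hands the job in; it is judged then, once.
Trained networks look in the newest picture that a camera, given by its name, has taken for a name from the list of things; names that differ only in an ending like _2 or _b are one class to them, and where a whole thing is asked for, a point or a joint stands for the part that bears it (a point fixed in the world has none). Each returns a list of dicts, best first, with "score" (0 to 1); they miss things now and then, are a little off and sometimes report something else, mostly with a low value. They report only what shows in the picture. A call takes as long as a camera call. They do not tell look-alikes from the thing itself.
- manip.spot_in(camera, query): "point" ([x, y, z] in m, in world coordinates, good to about 4 mm: the middle of the surface that is visible of it).
- manip.place_of(camera, query): "point" ([x, y, z] in m, in world coordinates, good to about 4 mm: a listed point, or the origin of a listed thing).
The state is a dict: "clock": time; "qpos": joint angles; "qd": joint speeds; "effort": joint torques, N m; "position": TCP position; "ee_rot": TCP orientation; "contact_force": force on the tool from outside, world axes, zero at the start; "moment": the same for the moment, N m; "width": finger opening in m; "gripper_force": force on a finger pad.
Only numpy, scipy, OpenCV 4.12 (cv2) and the standard library are available. Lean on these libraries where they do the work, as an engineer would, in place of code of your own. Each camera call takes 0.05 s, during which the arm holds its last target. There are 200 camera calls.

TASK

The mug stuck down on the banding wheel is to get a gold line round its rim. Gently push the mug's handle or the wheel round until the handle points straight to the back of the bench, towards the wall, then show the painter which pot to use: point at the corked gilt pot from just above it, without touching it, for about two seconds. After that point at the place where the line starts, on the rim just opposite the handle, from just above and without touching, and finish there, still pointing; pick nothing up and leave the other jars and mugs alone.

Things in the scene. Friction and masses are not known exactly. Their poses are not given: they have to be found in the camera images.
- banding_wheel: Banding wheel (turntable): cast base, flat round head 212 mm across, its top 90 mm above the bench. Origin on the spindle axis at bench level; x points to the back wall (world +x), y left, z up, and these axes do not turn with the head. The head turns freely and endlessly both ways, with light drag, and stops when let go. A white enamel mug is stuck down on its middle and turns with it.
- mug_handle (a point): In the handle of the mug on the wheel, 78 mm from the spindle axis, 137 mm above the bench; the handle points from the spindle towards here. Strap 16 mm wide, closed to fingers, 62 to 93 mm out from the axis, 108 to 165 mm above the bench. The mug is round and concentric with the wheel, 128 mm across, its rim 178 mm above the bench.
- line_start (a point): Point on top of the rim of the mug on the wheel, straight across from the handle, 61 mm out from the spindle axis, 178 mm above the bench: the place where the line starts. It turns with the mug; its z axis points up.
- pot_cork (a point): Middle of the top of the cork of the gilt pot: a small white porcelain pot with round shoulders, 42 mm across and 46 mm high, with a brown cork 24 mm across in its narrow neck. It stands loose on the bench to the right of the wheel; its z axis points up.
- gilt_pot: The same gilt pot; origin at the middle of its underside, z up.
- jar_a: Bystander: straight glass pigment jar 42 mm across and 52 mm high with a flat black screw lid, near the gilt pot. Origin under its middle. Leave it alone.
- jar_b: Bystander: straight glass pigment jar 46 mm across and 52 mm high with a flat light screw lid, near the gilt pot. Origin under its middle. Leave it alone.
- jar_c: Bystander: straight glass pigment jar 46 mm across and 58 mm high with a flat white screw lid, near the gilt pot. Origin under its middle. Leave it alone.
- spare_mug: Bystander: another white enamel mug, 126 x 156 mm over the handle and 87 mm high, standing on the bench behind the jars. Origin under its middle. Leave it alone.
Not all that is in view belongs to the job. Leave any purple look-alike of the gilt_pot alone.

How it is judged:
By the outcome, as a careful person would: the job done as asked, in the order asked, and still so for the second after the job is handed in, with the robot touching nothing.
It also fails if it takes over 64 s, if anything falls off the work surface, if the arm or the gripper's body presses on something with over 40 N, if the wrist force passes 120 N, or if a joint passes its speed limit or range.

## Working session

There is one attempt and no reset: what is moved stays moved. The work goes in short steps, Python scripts to look and compute and a tool call to move; the robot and the scene stay as the last step left them, time stands still between calls to the robot, and variables do not carry over. Pictures are saved under pics/ and viewed, at most 10 in all, crops included, and the job is handed in when it is done.

Besides the shell and the picture viewer there is one more tool, called after "Emit:" by a JSON object that holds its "op" and its "data", one argument or row to a line. carry_out: Moves the arm, as the interface text tells. Shifts and turns lie within -1 to 1; 1 stands for 400 mm of shift or 30 degrees of turn. Its arguments: {"type":"object","properties":{"delta_pos":{"type":"array","items":{"type":"array","items":{"type":"number","minimum":-1,"maximum":1}}},"turn":{"type":"array","items":{"type":"array","items":{"type":"number","minimum":-1,"maximum":1}}},"claw":{"type":"array","items":{"type":"number"}},"force":{"type":"number"}},"required":["delta_pos","turn","claw"]}

```bash
mkdir -p pics; cat > h.py <<'E'
import numpy as np, cv2
from rig import manip
def proj(im,p):
    c=im["world_to_cam"]@np.r_[p,1]; s=c[:2]/c[2]; s=s*(1+im["k1"]*(s@s))
    return [round(float(im["fx"]*s[0]+im["cx"])),round(float(im["fy"]*s[1]+im["cy"]))]
def world(im,u,v):
    z=im["z_map"][v,u]; d=np.array([(u-im["cx"])/im["fx"],(v-im["cy"])/im["fy"]]); s=d.copy()
    for _ in range(10): s=d/(1+im["k1"]*(s@s))
    return (np.linalg.inv(im["world_to_cam"])@np.r_[s*z,z,1])[:3]
def save(im,n): cv2.imwrite(f"pics/{n}.png",im["image"][:,:,::-1])
E
python3 - <<'E'
from h import *
for c in("top","side"):
    im=manip.get_image(c); save(im,c+"0")
    for q in["banding_wheel","mug_handle","line_start","pot_cork","jar_a","jar_b","jar_c","spare_mug"]:
        for r in manip.place_of(c,q)[:3]: print(c,q,np.round(r["point"],3),round(r["score"],2),proj(im,r["point"]))
print(manip.get_state())
E
```

```text
top banding_wheel [ 0.563  0.013 -0.001] 0.93 [214, 200]
top banding_wheel [ 0.683 -0.269 -0.003] 0.7 [319, 158]
top mug_handle [0.564 0.094 0.137] 0.64 [172, 193]
top line_start [ 0.558 -0.044  0.178] 0.73 [229, 195]
top pot_cork [ 0.403 -0.094  0.048] 0.55 [252, 263]
top pot_cork [ 0.462 -0.165  0.046] 0.47 [281, 239]
top jar_a [ 0.448 -0.269  0.004] 0.72 [319, 245]
top jar_a [ 0.541 -0.238 -0.001] 0.67 [307, 210]
top jar_a [ 0.448 -0.354  0.003] 0.66 [352, 246]
top jar_b [ 0.448 -0.269  0.004] 0.72 [319, 245]
top jar_b [ 0.541 -0.238 -0.001] 0.67 [307, 210]
top jar_b [ 0.448 -0.354  0.003] 0.66 [352, 246]
top jar_c [ 0.448 -0.269  0.004] 0.72 [319, 245]
top jar_c [ 0.541 -0.238 -0.001] 0.67 [307, 210]
top jar_c [ 0.448 -0.354  0.003] 0.66 [352, 246]
top spare_mug [ 0.685 -0.267  0.   ] 0.61 [318, 157]
side banding_wheel [0.56  0.017 0.001] 0.6 [251, 209]
side mug_handle [0.564 0.093 0.134] 0.82 [244, 155]
side line_start [ 0.555 -0.048  0.176] 0.66 [253, 168]
side pot_cork [ 0.466 -0.167  0.046] 0.81 [230, 248]
side pot_cork [ 0.405 -0.096  0.046] 0.57 [200, 233]
side pot_cork [ 0
[... 574 characters left out ...]
 0.15 [233, 297]
{'clock': 0.9, 'qpos': array([-1.46701395e+00,  2.75875924e-01,  1.50486862e+00,  3.22482120e-05,
        1.36070059e+00, -1.21002872e-01]), 'qd': array([-0.00061016,  0.00123779,  0.00017741,  0.0002742 , -0.00063108,
       -0.00037147]), 'effort': array([-1.73918095e-03, -4.16646624e+01, -2.46102977e+01, -4.58169343e-04,
        2.03567943e-04, -8.97808889e-06]), 'position': array([ 0.12817519, -0.56058088,  0.23135428]), 'ee_rot': array([7.38911273e-05, 9.93690969e-01, 1.12152808e-01, 1.51341483e-05]), 'contact_force': array([0.30250685, 0.23694073, 0.79595119]), 'moment': array([ 0.00994208, -0.02515533, -0.07544156]), 'gripper_force': 0.0, 'width': 0.08527789656028419}
```

View pics/top0.png

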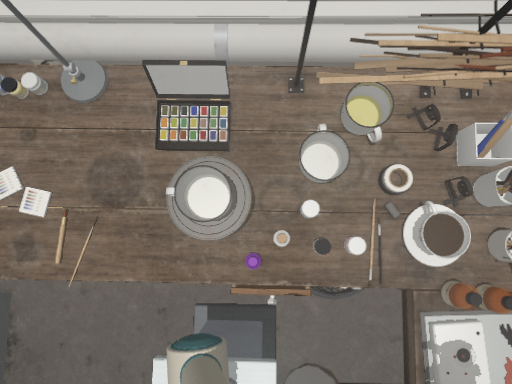

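View pics/side0.png

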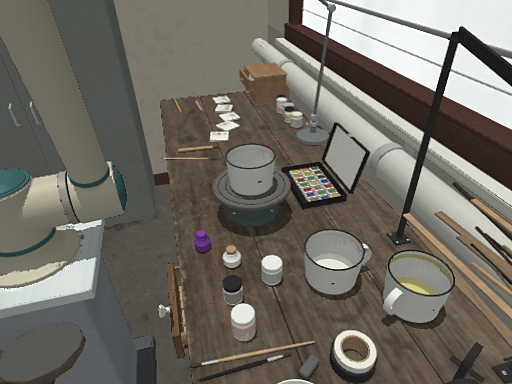

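Top view: the handle is at (172,192), pointing left (+y). Candidates for the gilt pot are white with a cork (281,239), purple look-alike (252,263), and jar lids at (310,209), (322,246) and (357,246). The description fits (281,239). I'll check that in one crop and fit the mug from depth.

```bash
cat >> h.py <<'E'
from scipy.optimize import least_squares
from scipy.spatial.transform import Rotation as R
def cloud(im,u0,u1,v0,v1):
    return np.array([world(im,u,v) for v in range(v0,v1) for u in range(u0,u1) if im["z_map"][v,u]>0])
def mug(cam="top",c0=None):
    im=manip.get_image(cam)
    P=cloud(im,150,270,140,250) if cam=="top" else cloud(im,200,300,130,215)
    c=np.array([.562,.015]) if c0 is None else np.array(c0)
    d=np.hypot(*(P[:,:2]-c).T)
    if c0 is None:
        Q=P[(abs(P[:,2]-.09)<.006)&(d>.092)&(d<.115)]  # head edge ring
        Q2=P[(P[:,2]>.170)&(P[:,2]<.188)&(d<.072)]
        for n,q,r in(("rim",Q2,.0625),):
            s=least_squares(lambda p:np.hypot(*(q[:,:2]-p).T)-r,c,loss="soft_l1",f_scale=.003); c=s.x
            print(n,len(q),np.round(c,4))
        print("head ring mean",len(Q),np.round(Q[:,:2].mean(0),4))
    d=np.hypot(*(P[:,:2]-c).T)
    H=P[(P[:,2]>.11)&(P[:,2]<.172)&(d>.072)&(d<.1)]
    m=H.mean(0)-np.r_[c,0]; print(cam,"handle",len(H),np.round(H.mean(0),4),"angle",np.degrees(np.arctan2(m[1],m[0])).round(1))
    return c,im
def go(p,yaw=None):
    s=manip.get_state(); w,x,y,z=s["ee_rot"]; r=R.from_quat([x,y,z,w])
    t=r.as_matrix(); y0=np.degrees(np.arctan2(t[1,0],t[0,0]))
    print("pos",np.round(s["position"],4),"yaw",y0.round(1),"t",s["clock"],"F",np.round(s["contact_force"],1))
    print("dpos",np.round(t.T@(np.array(p)-s["position"])/.4,4))
    if yaw is not None:
        T=R.from_euler("z",yaw,degrees=True)*R.from_quat([1,0,0,0])
        print("turn",np.round(np.degrees((r.inv()*T).as_rotvec())/30,3))
E
python3 - <<'E'
from h import *
c,im=mug(); mug("side",c)
save({"image":cv2.resize(im["image"][190:280,160:340],None,fx=4,fy=4,interpolation=cv2.INTER_CUBIC)},"crop1")
go([.50,.10,.26],90)
E
```

```text
rim 287 [0.5618 0.0159]
head ring mean 1304 [0.5588 0.0154]
top handle 54 [0.5679 0.0973 0.1527] angle 85.7
side handle 0 [nan nan nan] angle nan
pos [ 0.1282 -0.5606  0.2314] yaw 12.9 t 1.0 F [ 0.5 -1.1  1. ]
dpos [ 1.2744 -1.4026 -0.0719]
turn [ 0.     0.    -2.571]h.py:29: RuntimeWarning: Mean of empty slice.
  m=H.mean(0)-np.r_[c,0]; print(cam,"handle",len(H),np.round(H.mean(0),4),"angle",np.degrees(np.arctan2(m[1],m[0])).round(1))
  ret = um.true_divide(
```

View pics/crop1.png

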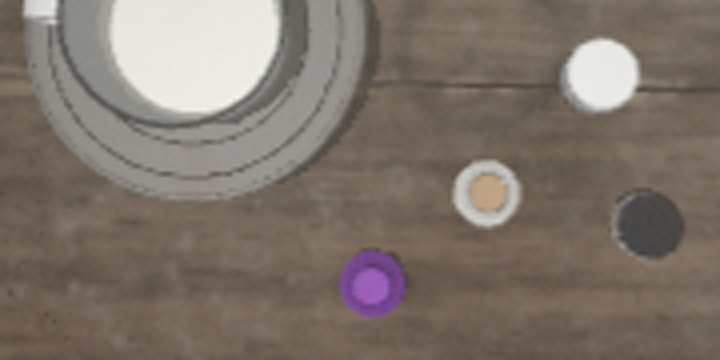

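The crop shows the white pot with a tan cork at (282,238), with the purple look-alike and lidded jars separate from it. I'm choosing the white corked one. The handle is at about 86° and the axis at about (0.561, 0.0155).

Emit:
{"op": "carry_out", "data": {
  "delta_pos": [
    [0.64, -0.7, -0.1],
    [0.64, -0.7, -0.1],
    [0.64, -0.7, -0.1],
    [0.64, -0.7, -0.1],
    [0.64, -0.7, -0.1],
    [0.64, -0.7, -0.1],
    [0.64, -0.7, -0.1],
    [0.64, -0.7, -0.1],
    [0.64, -0.7, -0.1],
    [0.64, -0.7, -0.1]
  ],
  "turn": [
    [0, 0, -1],
    [0, 0, -1],
    [0, 0, -1],
    [0, 0, -1],
    [0, 0, -1],
    [0, 0, -1],
    [0, 0, -1],
    [0, 0, -1],
    [0, 0, -1],
    [0, 0, -1]
  ],
  "claw": [1, 1, 1, 1, 1, 1, 1, 1, 1, 1]
}}

```text
clock: 2.0
position: [0.3155, -0.2304, 0.2716]
ee_rot: [0.001, 0.93, 0.367, -0.0]
contact_force: [0.2, -0.4, 0.4]
width: -0.0003
gripper_force: 0.0
```

```bash
python3 -c "
from h import *
go([.50,.10,.26],90)"
```

```text
pos [ 0.3155 -0.2304  0.2716] yaw 43.0 t 2.0 F [ 0.2 -0.4  0.4]
dpos [ 0.9008 -0.2895  0.0278]
turn [ 0.002  0.002 -1.567]
```

Emit:
{"op": "carry_out", "data": {
  "delta_pos": [
    [0.9, -0.29, 0.02],
    [0.9, -0.29, 0.02],
    [0.9, -0.29, 0.02],
    [0.9, -0.29, 0.02],
    [0.9, -0.29, 0.02],
    [0.9, -0.29, 0.02],
    [0.9, -0.29, 0.02],
    [0.9, -0.29, 0.02],
    [0.9, -0.29, 0.02],
    [0.9, -0.29, 0.02],
    [0.9, -0.29, 0.02]
  ],
  "turn": [
    [0, 0, -1],
    [0, 0, -1],
    [0, 0, -1],
    [0, 0, -1],
    [0, 0, -1],
    [0, 0, -1],
    [0, 0, -1],
    [0, 0, -1],
    [0, 0, -1],
    [0, 0, -1],
    [0, 0, -1]
  ],
  "claw": [1, 1, 1, 1, 1, 1, 1, 1, 1, 1, 1]
}}

```text
clock: 3.1
position: [0.5, 0.0976, 0.2629]
ee_rot: [0.0, 0.805, 0.593, -0.001]
contact_force: [1.1, -0.4, 0.3]
width: -0.0001
gripper_force: 0.0
```

```bash
python3 -c "
from h import *
go([.505,.101,.26],90);go([.505,.101,.13],90)"
```

```text
pos [0.5    0.0976 0.2629] yaw 72.8 t 3.1 F [ 1.1 -0.4  0.3]
dpos [0.0118 0.0096 0.0073]
turn [-0.002  0.002 -0.575]
pos [0.5    0.0976 0.2629] yaw 72.8 t 3.1 F [ 1.1 -0.4  0.3]
dpos [0.0122 0.0098 0.3323]
turn [-0.002  0.002 -0.575]
```

Emit:
{"op": "carry_out", "data": {
  "delta_pos": [
    [0.012, 0.01, 0.0],
    [0.012, 0.01, 0.05],
    [0.012, 0.01, 0.15],
    [0.012, 0.01, 0.25],
    [0.012, 0.01, 0.33],
    [0.012, 0.01, 0.33],
    [0.012, 0.01, 0.33]
  ],
  "turn": [
    [0, 0, -0.28],
    [0, 0, -0.57],
    [0, 0, -0.57],
    [0, 0, -0.57],
    [0, 0, -0.57],
    [0, 0, -0.57],
    [0, 0, -0.57]
  ],
  "claw": [1, 1, 1, 1, 1, 1, 1]
}}

```text
clock: 3.8
position: [0.5056, 0.1016, 0.1319]
ee_rot: [0.0, 0.708, 0.706, -0.0]
contact_force: [-0.8, 0.5, 0.5]
width: -0.0001
gripper_force: 0.0
```

```bash
cat >> h.py <<'E'
C=np.array([.561,.0155])
def arc(angles,rad=.084,z=.13,yawoff=0):
    "finger centre = point at (rad, tangential +23mm behind handle at angle a)"
    s=manip.get_state(); w,x,y,q=s["ee_rot"]; r=R.from_quat([x,y,q,w]); t=r.as_matrix()
    for a in angles:
        u=np.array([np.cos(np.radians(a)),np.sin(np.radians(a))]); n=np.array([-u[1],u[0]])
        p=np.r_[C+rad*u+.023*n,z]
        T=R.from_euler("z",a,degrees=True)*R.from_quat([1,0,0,0])
        print(a,np.round(p,3),np.round(t.T@(p-s["position"])/.4,3),np.round(np.degrees((r.inv()*T).as_rotvec())/30,2))
E
python3 -c "
from h import *
go([.505,.101,.13],90);arc([90,84,78,72,66,60])"
```

```text
pos [0.5056 0.1016 0.1319] yaw 89.9 t 3.8 F [-0.8  0.5  0.5]
dpos [-0.0016 -0.0014  0.0047]
turn [ 0.     0.001 -0.004]
90 [0.538 0.1   0.13 ] [-0.005  0.081  0.005] [ 0.  0. -0.]
84 [0.547 0.101 0.13 ] [-0.     0.103  0.005] [0.  0.  0.2]
78 [0.556 0.102 0.13 ] [0.002 0.126 0.005] [0.  0.  0.4]
72 [0.565 0.102 0.13 ] [0.003 0.149 0.005] [0.  0.  0.6]
66 [0.574 0.102 0.13 ] [0.    0.171 0.005] [0.  0.  0.8]
60 [0.583 0.1   0.13 ] [-0.004  0.194  0.005] [0. 0. 1.]
```

Emit:
{"op": "carry_out", "data": {
  "delta_pos": [
    [-0.003, 0.04, 0.005],
    [-0.005, 0.07, 0.005],
    [-0.003, 0.081, 0.005],
    [-0.002, 0.092, 0.005],
    [0, 0.103, 0.005],
    [0.001, 0.115, 0.005],
    [0.002, 0.126, 0.005],
    [0.003, 0.138, 0.005],
    [0.003, 0.149, 0.005],
    [0.001, 0.16, 0.005],
    [0, 0.171, 0.005],
    [0, 0.171, 0.005]
  ],
  "turn": [
    [0, 0, 0],
    [0, 0, 0],
    [0, 0, 0],
    [0, 0, 0.1],
    [0, 0, 0.2],
    [0, 0, 0.3],
    [0, 0, 0.4],
    [0, 0, 0.5],
    [0, 0, 0.6],
    [0, 0, 0.7],
    [0, 0, 0.8],
    [0, 0, 0.8]
  ],
  "claw": [1, 1, 1, 1, 1, 1, 1, 1, 1, 1, 1, 1]
}}

```text
clock: 5.0
position: [0.5751, 0.1029, 0.1298]
ee_rot: [0.0, 0.839, 0.545, 0.001]
contact_force: [0.1, -0.2, -0.1]
width: -0.0002
gripper_force: 0.0
```

```bash
python3 -c "
from h import *
print(manip.get_state()['contact_force'])
im=manip.get_image('top');save({'image':np.hstack([im['image'],manip.get_image('side')['image']])[100:300,:800]},'p2')
arc([66,60,54,48,42,36])"
```

```text
[ 0.12823262 -0.18980638 -0.09477776]
66 [0.574 0.102 0.13 ] [-0.003  0.001 -0.001] [ 0. -0.  0.]
60 [0.583 0.1   0.13 ] [ 0.002  0.023 -0.001] [ 0.  -0.   0.2]
54 [0.592 0.097 0.13 ] [ 0.004  0.046 -0.001] [ 0.  -0.   0.4]
48 [0.6   0.093 0.13 ] [ 0.004  0.069 -0.001] [ 0.  -0.   0.6]
42 [0.608 0.089 0.13 ] [ 0.002  0.091 -0.001] [ 0.  -0.   0.8]
36 [0.615 0.083 0.13 ] [-0.003  0.114 -0.001] [ 0. -0.  1.]
```

View pics/p2.png

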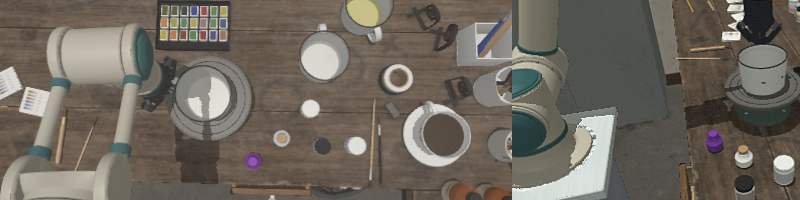

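The gripper sits at the left of the mug (about 160,90 in this crop) and hides the handle. The pot and jars are undisturbed, so I'll continue the arc.

Emit:
{"op": "carry_out", "data": {
  "delta_pos": [
    [0, 0.012, 0],
    [0.002, 0.023, 0],
    [0.003, 0.035, 0],
    [0.004, 0.046, 0],
    [0.004, 0.058, 0],
    [0.004, 0.069, 0],
    [0.003, 0.08, 0],
    [0.002, 0.091, 0],
    [0, 0.103, 0],
    [-0.003, 0.114, 0],
    [-0.003, 0.114, 0]
  ],
  "turn": [
    [0, 0, 0.1],
    [0, 0, 0.2],
    [0, 0, 0.3],
    [0, 0, 0.4],
    [0, 0, 0.5],
    [0, 0, 0.6],
    [0, 0, 0.7],
    [0, 0, 0.8],
    [0, 0, 0.9],
    [0, 0, 1],
    [0, 0, 1]
  ],
  "claw": [1, 1, 1, 1, 1, 1, 1, 1, 1, 1, 1]
}}

```text
clock: 6.2
position: [0.6154, 0.0829, 0.1294]
ee_rot: [0.0, 0.951, 0.309, 0.0]
contact_force: [-0.8, 0.9, 0.3]
width: 0.0002
gripper_force: 0.0
```

```bash
python3 -c "
from h import *
mug('top',C)
for c in('top','side'): print([(np.round(r['point'],3),round(r['score'],2)) for k in('mug_handle','line_start') for r in manip.place_of(c,k)[:2]])
arc([36,30,24,18,12,8,6])"
```

```text
top handle 50 [0.6151 0.0699 0.1525] angle 45.2
[(array([ 0.515, -0.021,  0.177]), 0.91)]
[(array([0.592, 0.088, 0.135]), 0.95), (array([ 0.536, -0.043,  0.176]), 0.75)]
36 [0.615 0.083 0.13 ] [ 0.002  0.001 -0.002] [-0.  0.  0.]
30 [0.622 0.077 0.13 ] [ 0.007  0.023 -0.002] [-0.   0.   0.2]
24 [0.628 0.071 0.13 ] [ 0.009  0.046 -0.002] [-0.   0.   0.4]
18 [0.634 0.063 0.13 ] [ 0.009  0.068 -0.002] [-0.   0.   0.6]
12 [0.638 0.055 0.13 ] [ 0.007  0.091 -0.002] [-0.   0.   0.8]
8 [0.641 0.05  0.13 ] [ 0.004  0.106 -0.002] [0.   0.   0.93]
6 [0.642 0.047 0.13 ] [ 0.002  0.113 -0.002] [0. 0. 1.]
```

Emit:
{"op": "carry_out", "data": {
  "delta_pos": [
    [0.003, 0.012, 0],
    [0.006, 0.023, 0],
    [0.008, 0.035, 0],
    [0.009, 0.046, 0],
    [0.009, 0.057, 0],
    [0.009, 0.068, 0],
    [0.008, 0.08, 0],
    [0.007, 0.091, 0],
    [0.004, 0.1, 0],
    [0.004, 0.106, 0],
    [0.004, 0.106, 0]
  ],
  "turn": [
    [0, 0, 0.1],
    [0, 0, 0.2],
    [0, 0, 0.3],
    [0, 0, 0.4],
    [0, 0, 0.5],
    [0, 0, 0.6],
    [0, 0, 0.7],
    [0, 0, 0.8],
    [0, 0, 0.87],
    [0, 0, 0.93],
    [0, 0, 0.93]
  ],
  "claw": [1, 1, 1, 1, 1, 1, 1, 1, 1, 1, 1]
}}

```text
clock: 7.55
position: [0.6412, 0.0496, 0.1293]
ee_rot: [0.0, 0.998, 0.07, 0.0]
contact_force: [-0.8, 0.3, -0.6]
width: 0.0001
gripper_force: 0.0
```

```bash
cat >> h.py <<'E'
def look(n):
    t=manip.get_image('top');s=manip.get_image('side')
    for c in('top','side'):
        for k in('mug_handle','line_start'):
            for r in manip.place_of(c,k)[:1]:
                d=np.array(r['point'][:2])-C; d=d if k=='mug_handle' else -d
                print(c,k,np.round(r['point'],3),round(r['score'],2),'angle',np.degrees(np.arctan2(d[1],d[0])).round(1))
    a=cv2.resize(t['image'][130:260,150:280],(400,400)); b=cv2.resize(s['image'][120:250,190:320],(400,400))
    save({'image':np.hstack([a,b])},n)
E
python3 -c "
from h import *
look('p3');arc([8,4,2,0,-2])"
```

```text
top mug_handle [0.635 0.025 0.137] 0.72 angle 7.3
top line_start [0.502 0.004 0.182] 0.78 angle 11.5
side mug_handle [0.633 0.027 0.136] 0.63 angle 9.3
side line_start [0.498 0.006 0.176] 0.93 angle 8.5
8 [0.641 0.05  0.13 ] [-0.    -0.    -0.002] [0. 0. 0.]
4 [0.643 0.044 0.13 ] [ 0.003  0.015 -0.002] [0.   0.   0.14]
2 [0.644 0.041 0.13 ] [ 0.005  0.022 -0.002] [0.  0.  0.2]
0 [0.645 0.038 0.13 ] [ 0.006  0.03  -0.002] [0.   0.   0.27]
-2 [0.646 0.036 0.13 ] [ 0.006  0.037 -0.002] [0.   0.   0.34]
```

View pics/p3.png

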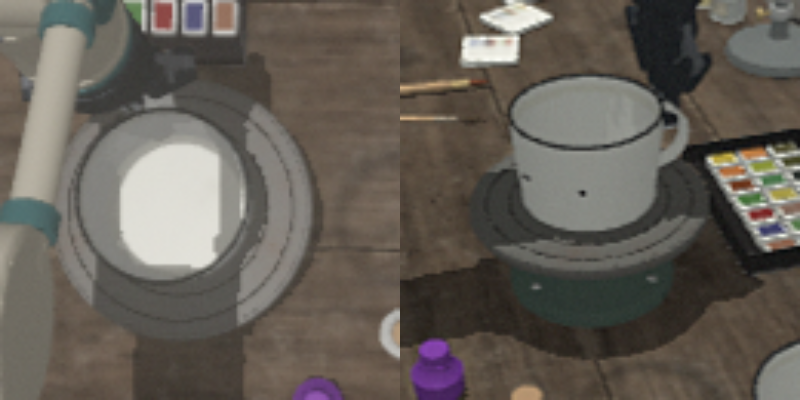

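The handle now shows at the back, at about 9° (right side of the mug in the side view), with the fingers behind it. I'll nudge it the rest of the way, back off and look.

Emit:
{"op": "carry_out", "data": {
  "delta_pos": [
    [0.003, 0.008, 0],
    [0.003, 0.015, 0],
    [0.005, 0.022, 0],
    [0.006, 0.028, 0],
    [0.006, 0.032, 0],
    [0.006, 0.032, 0],
    [0.006, 0.032, 0],
    [0.006, -0.03, 0],
    [0.006, -0.05, -0.1],
    [0.006, -0.05, -0.3],
    [0.006, -0.05, -0.35],
    [0.006, -0.05, -0.35]
  ],
  "turn": [
    [0, 0, 0.07],
    [0, 0, 0.14],
    [0, 0, 0.2],
    [0, 0, 0.27],
    [0, 0, 0.3],
    [0, 0, 0.3],
    [0, 0, 0.3],
    [0, 0, 0.3],
    [0, 0, 0.3],
    [0, 0, 0.3],
    [0, 0, 0.3],
    [0, 0, 0.3]
  ],
  "claw": [1, 1, 1, 1, 1, 1, 1, 1, 1, 1, 1, 1]
}}

```text
clock: 9.05
position: [0.6445, 0.0703, 0.278]
ee_rot: [-0.0, 1.0, -0.008, 0.008]
contact_force: [0.6, 0.2, -0.1]
width: -0.0
gripper_force: 0.0
```

```bash
python3 -c "
from h import *
look('p4');mug('top',C);go([.463,-.166,.27])"
```

```text
top mug_handle [0.636 0.015 0.137] 0.79 angle -0.6
top line_start [0.5   0.015 0.182] 0.97 angle 0.4
side mug_handle [0.639 0.016 0.133] 0.73 angle 0.5
side line_start [0.498 0.015 0.174] 0.83 angle 0.5
top handle 68 [0.6436 0.0147 0.1481] angle -0.6
pos [0.6399 0.0699 0.2672] yaw -0.9 t 9.4 F [ 0.2 -0.3  0.6]
dpos [-0.4327  0.5967 -0.0052]
```

View pics/p4.png

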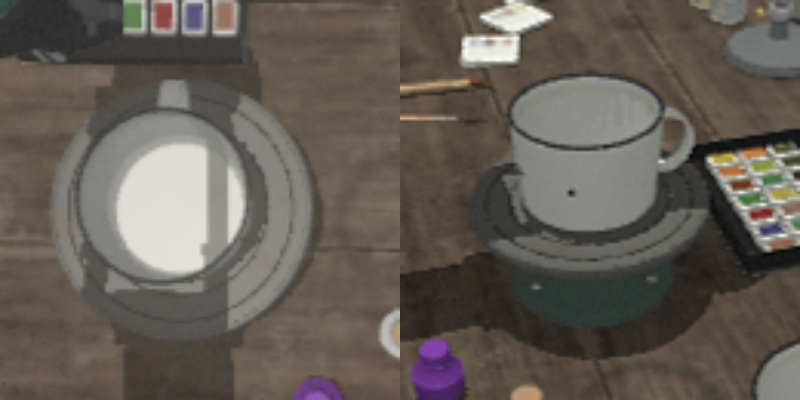

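The handle now points straight back (about 0°) at (173,92) in the left half of the picture. On to the gilt pot.

```bash
python3 -c "
from h import *
for c in('top','side'):
    im=manip.get_image(c)
    for r in manip.place_of(c,'pot_cork')[:3]: print(c,np.round(r['point'],4),round(r['score'],2),proj(im,r['point']))
    if c=='top':
        P=cloud(im,270,293,227,250); q=P[(P[:,2]>.04)&(P[:,2]<.06)]; print(len(q),q.mean(0),q.max(0),q.min(0))
"
```

```text
top [ 0.404  -0.0963  0.0487] 0.69 [253, 262]
top [ 0.4658 -0.1659  0.0453] 0.58 [281, 238]
71 [ 0.46575943 -0.16708015  0.04710261] [ 0.47578462 -0.15615511  0.05092204] [ 0.45529028 -0.17911273  0.04030848]
side [ 0.4055 -0.0984  0.0455] 0.69 [200, 234]
side [ 0.466  -0.1724  0.0465] 0.68 [231, 249]
```

Emit:
{"op": "carry_out", "data": {
  "delta_pos": [
    [-0.43, 0.58, 0.0],
    [-0.43, 0.58, 0.0],
    [-0.43, 0.58, 0.0],
    [-0.43, 0.58, 0.0],
    [-0.43, 0.58, 0.0],
    [-0.43, 0.58, 0.0],
    [-0.43, 0.58, 0.0],
    [-0.43, 0.58, 0.0],
    [-0.43, 0.58, 0.2],
    [-0.43, 0.58, 0.3],
    [-0.43, 0.58, 0.3],
    [-0.43, 0.58, 0.3]
  ],
  "turn": [
    [0, 0, 0],
    [0, 0, 0],
    [0, 0, 0],
    [0, 0, 0],
    [0, 0, 0],
    [0, 0, 0],
    [0, 0, 0],
    [0, 0, 0],
    [0, 0, 0],
    [0, 0, 0],
    [0, 0, 0],
    [0, 0, 0]
  ],
  "claw": [1, 1, 1, 1, 1, 1, 1, 1, 1, 1, 1, 1]
}}

```text
clock: 10.8
position: [0.4635, -0.1569, 0.146]
ee_rot: [-0.002, 1.0, -0.007, -0.003]
contact_force: [0.2, 1.1, 0.2]
width: -0.0002
gripper_force: 0.0
```

```bash
python3 -c "
from h import *
go([.463,-.166,.06],0)"
```

```text
pos [ 0.4635 -0.1569  0.146 ] yaw -0.8 t 10.8 F [0.2 1.1 0.2]
dpos [0.0005 0.0237 0.2148]
turn [-0.008  0.013 -0.027]
```

Emit:
{"op": "carry_out", "data": {
  "delta_pos": [
    [0.005, 0.025, 0.05],
    [0.005, 0.025, 0.1],
    [0.005, 0.025, 0.15],
    [0.005, 0.025, 0.18],
    [0.005, 0.025, 0.195],
    [0.005, 0.025, 0.195],
    [0.005, 0.025, 0.195],
    [0.005, 0.025, 0.195]
  ],
  "turn": [
    [0, 0, 0],
    [0, 0, 0],
    [0, 0, 0],
    [0, 0, 0],
    [0, 0, 0],
    [0, 0, 0],
    [0, 0, 0],
    [0, 0, 0]
  ],
  "claw": [1, 1, 1, 1, 1, 1, 1, 1]
}}

```text
clock: 11.6
position: [0.4679, -0.1696, 0.0724]
ee_rot: [0.001, 1.0, -0.008, 0.001]
contact_force: [-0.5, -0.3, -0.3]
width: 0.0
gripper_force: 0.0
```

```bash
python3 -c "
from h import *
im=manip.get_image('side')
save({'image':cv2.resize(im['image'][190:290,180:300],None,fx=4,fy=4)},'p5')
go([.4655,-.167,.060],0)"
```

```text
pos [ 0.4677 -0.1696  0.0722] yaw -0.9 t 11.65 F [-0.5 -0.2 -0.2]
dpos [-0.0056 -0.0064  0.0306]
turn [ 0.002 -0.004 -0.03 ]
```

View pics/p5.png

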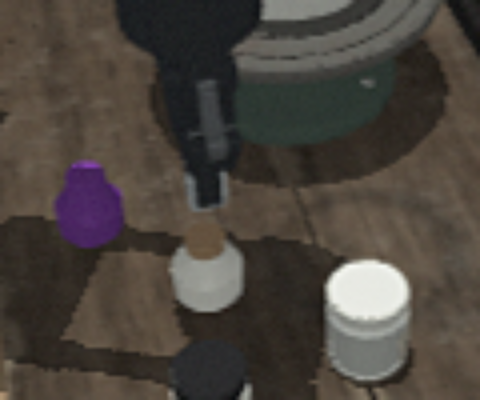

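The closed fingertips are right above the cork (205,205 vs 205,235 in the crop), with a clear gap. I'll lower slightly and hold for about 2.5 s.

Emit:
{"op": "carry_out", "data": {
  "delta_pos": [
    [-0.005, -0.006, 0.015],
    [-0.005, -0.006, 0.03],
    [-0.005, -0.006, 0.03],
    [-0.005, -0.006, 0.03],
    [-0.005, -0.006, 0.03],
    [-0.005, -0.006, 0.03],
    [-0.005, -0.006, 0.03],
    [-0.005, -0.006, 0.03],
    [-0.005, -0.006, 0.03],
    [-0.005, -0.006, 0.03],
    [-0.005, -0.006, 0.03],
    [-0.005, -0.006, 0.03]
  ],
  "turn": [
    [0, 0, 0],
    [0, 0, 0],
    [0, 0, 0],
    [0, 0, 0],
    [0, 0, 0],
    [0, 0, 0],
    [0, 0, 0],
    [0, 0, 0],
    [0, 0, 0],
    [0, 0, 0],
    [0, 0, 0],
    [0, 0, 0]
  ],
  "claw": [1, 1, 1, 1, 1, 1, 1, 1, 1, 1, 1, 1]
}}

```text
clock: 12.85
position: [0.4649, -0.1669, 0.0593]
ee_rot: [0.0, 1.0, -0.008, 0.0]
contact_force: [-0.6, 0.2, 1.0]
width: -0.0002
gripper_force: 0.0
```

Emit:
{"op": "carry_out", "data": {
  "delta_pos": [
    [0, 0, 0],
    [0, 0, 0],
    [0, 0, 0],
    [0, 0, 0],
    [0, 0, 0],
    [0, 0, 0],
    [0, 0, 0],
    [0, 0, 0],
    [0, 0, 0],
    [0, 0, 0],
    [0, 0, 0],
    [0, 0, 0]
  ],
  "turn": [
    [0, 0, 0],
    [0, 0, 0],
    [0, 0, 0],
    [0, 0, 0],
    [0, 0, 0],
    [0, 0, 0],
    [0, 0, 0],
    [0, 0, 0],
    [0, 0, 0],
    [0, 0, 0],
    [0, 0, 0],
    [0, 0, 0]
  ],
  "claw": [1, 1, 1, 1, 1, 1, 1, 1, 1, 1, 1, 1]
}}

```text
clock: 14.05
position: [0.4649, -0.1669, 0.0593]
ee_rot: [0.0, 1.0, -0.008, -0.0]
contact_force: [-0.1, 0.2, 1.0]
width: -0.0001
gripper_force: 0.0
```

Emit:
{"op": "carry_out", "data": {
  "delta_pos": [
    [0, 0, 0],
    [0, 0, 0],
    [0, 0, -0.1],
    [0, 0, -0.2],
    [0, 0, -0.3],
    [0, 0, -0.4],
    [0, 0, -0.45],
    [0, 0, -0.45]
  ],
  "turn": [
    [0, 0, 0],
    [0, 0, 0],
    [0, 0, 0],
    [0, 0, 0],
    [0, 0, 0],
    [0, 0, 0],
    [0, 0, 0],
    [0, 0, 0]
  ],
  "claw": [1, 1, 1, 1, 1, 1, 1, 1]
}}

```text
clock: 14.85
position: [0.4668, -0.1678, 0.2428]
ee_rot: [0.002, 1.0, -0.008, 0.003]
contact_force: [-0.2, -0.1, 0.7]
width: 0.0
gripper_force: 0.0
```

```bash
python3 -c "
from h import *
look('p6x');go([.500,.0155,.24],0)"
```

```text
top mug_handle [0.638 0.015 0.137] 0.66 angle -0.7
top line_start [0.502 0.014 0.179] 0.97 angle 1.7
side mug_handle [0.638 0.014 0.133] 0.59 angle -0.8
side line_start [0.5   0.012 0.176] 0.83 angle 3.2
pos [ 0.4641 -0.1665  0.2376] yaw -0.9 t 15.15 F [0.3 1.  0.8]
dpos [ 0.0825 -0.4563 -0.0055]
turn [-0.003  0.006 -0.031]
```

Emit:
{"op": "carry_out", "data": {
  "delta_pos": [
    [0.09, -0.455, 0],
    [0.09, -0.455, 0],
    [0.09, -0.455, 0],
    [0.09, -0.455, 0],
    [0.09, -0.455, 0],
    [0.09, -0.455, 0],
    [0.09, -0.455, 0.04],
    [0.09, -0.455, 0.09],
    [0.09, -0.455, 0.09],
    [0.09, -0.455, 0.09],
    [0.09, -0.455, 0.09]
  ],
  "turn": [
    [0, 0, 0],
    [0, 0, 0],
    [0, 0, 0],
    [0, 0, 0],
    [0, 0, 0],
    [0, 0, 0],
    [0, 0, 0],
    [0, 0, 0],
    [0, 0, 0],
    [0, 0, 0],
    [0, 0, 0]
  ],
  "claw": [1, 1, 1, 1, 1, 1, 1, 1, 1, 1, 1]
}}

```text
clock: 16.25
position: [0.5044, 0.0137, 0.2041]
ee_rot: [0.0, 1.0, -0.009, 0.001]
contact_force: [-0.3, -0.3, -0.3]
width: -0.0001
gripper_force: 0.0
```

```bash
python3 -c "
from h import *
look('p6');go([.500,.0152,.190],0)"
```

```text
top mug_handle [0.635 0.015 0.138] 0.9 angle -0.1
top line_start [0.502 0.014 0.18 ] 0.9 angle 1.6
side mug_handle [0.637 0.014 0.134] 0.87 angle -1.5
side line_start [0.5   0.011 0.176] 0.7 angle 4.6
pos [0.5041 0.0145 0.2037] yaw -0.9 t 16.55 F [-0.3  0.6 -0.1]
dpos [-0.0102 -0.0017  0.0343]
turn [ 0.    -0.002 -0.031]
```

View pics/p6.png

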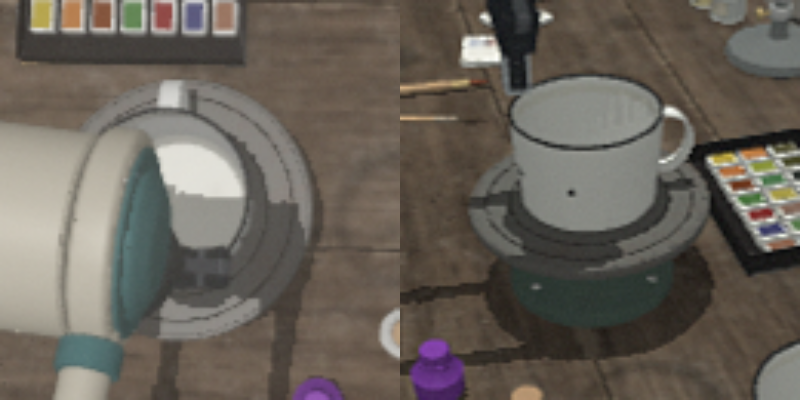

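The fingertips (517,90 in the right half) are above the front rim, opposite the handle, which still points back at (172,95). I'll lower to about 12 mm above the rim and settle.

Emit:
{"op": "carry_out", "data": {
  "delta_pos": [
    [-0.01, 0, 0.01],
    [-0.01, 0, 0.02],
    [-0.01, 0, 0.033],
    [-0.01, 0, 0.033],
    [-0.01, 0, 0.033],
    [-0.01, 0, 0.033],
    [-0.01, 0, 0.033],
    [-0.01, 0, 0.033],
    [-0.01, 0, 0.033],
    [-0.01, 0, 0.033],
    [-0.01, 0, 0.033],
    [-0.01, 0, 0.033]
  ],
  "turn": [
    [0, 0, 0],
    [0, 0, 0],
    [0, 0, 0],
    [0, 0, 0],
    [0, 0, 0],
    [0, 0, 0],
    [0, 0, 0],
    [0, 0, 0],
    [0, 0, 0],
    [0, 0, 0],
    [0, 0, 0],
    [0, 0, 0]
  ],
  "claw": [1, 1, 1, 1, 1, 1, 1, 1, 1, 1, 1, 1]
}}

```text
clock: 17.75
position: [0.4999, 0.0146, 0.1901]
ee_rot: [0.0, 1.0, -0.008, 0.0]
contact_force: [0.3, -0.1, 0.3]
width: -0.0001
gripper_force: 0.0
```

Emit:
{"op": "carry_out", "data": {
  "delta_pos": [
    [0, 0, 0],
    [0, 0, 0],
    [0, 0, 0],
    [0, 0, 0],
    [0, 0, 0],
    [0, 0, 0],
    [0, 0, 0],
    [0, 0, 0],
    [0, 0, 0],
    [0, 0, 0]
  ],
  "turn": [
    [0, 0, 0],
    [0, 0, 0],
    [0, 0, 0],
    [0, 0, 0],
    [0, 0, 0],
    [0, 0, 0],
    [0, 0, 0],
    [0, 0, 0],
    [0, 0, 0],
    [0, 0, 0]
  ],
  "claw": [1, 1, 1, 1, 1, 1, 1, 1, 1, 1]
}}

```text
clock: 18.75
position: [0.4998, 0.0146, 0.1901]
ee_rot: [0.0, 1.0, -0.008, -0.0]
contact_force: [-0.4, -0.2, -0.3]
width: 0.0
gripper_force: 0.0
```

```bash
python3 -c "
from h import *
look('p7');go([.500,.0152,.190],0)
s=manip.get_state()
if abs(s['position'][2]-.190)<.004 and np.hypot(*(s['position'][:2]-[.5,.0152]))<.005: print(manip.sign_off())"
```

```text
top mug_handle [0.641 0.015 0.136] 0.56 angle -0.6
top line_start [0.504 0.016 0.181] 0.58 angle -0.8
side mug_handle [0.638 0.014 0.135] 0.84 angle -1.0
side line_start [0.498 0.014 0.176] 0.85 angle 1.2
pos [0.4999 0.0146 0.1901] yaw -0.9 t 19.05 F [ 0.  -0.   0.5]
dpos [ 0.0003 -0.0016  0.0002]
turn [ 0.    -0.    -0.031]
the job is handed in; nothing more can be done
None
```

The job is handed in: the handle points straight back (within about 1°), I pointed at the white corked gilt pot for over two seconds without touching it, and the arm finished pointing about 12 mm above the rim opposite the handle, at about 19 s of the 64 s limit.

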